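# Plug the earth tester into the sealer's supply box

### The job

Take the yellow plug-in tester out of the leaning rack and push its steel probe all the way down into the brass earth terminal of the grey supply box, feeling for the opening because the terminal block may be locked anywhere along its slot. Leave the tester standing there fully home, never press it on the box with more than 50 N, and leave the blue and red testers and everything else where they are.

Things in the scene. Friction and masses are not known exactly. Their poses are not given: they have to be found in the camera images.
- yellow_tester: The yellow plug-in tester: steel probe pin 10 mm across, 36 mm long (tip chamfered 2 mm), under a yellow square handle 26 x 26 x 115 mm; 151 mm in all, 90 to 180 g. Origin at the probe's tip, +z along the tester to the handle's far end (shoulder at z = 36 mm, end at 151 mm), x and y square to the handle's sides. Stands leaning in one of the rack's pockets.
- blue_tester: The same tester in blue, in another pocket of the rack; bystander.
- red_tester: The same tester in red, in another pocket of the rack; bystander.
- rack: Fixed rack: three square pockets (40 mm outside, 32 inside, 95 deep) along its y, 75 mm apart, all leaning 0.42 rad so that the testers' tops lean to the rack's -x (the robot). Origin on the table under the middle pocket, whose floor is at x = 0, z = 25 mm. Testers stand on the floors and stick 56 mm out; pull them out along their own axis.
- supply_box: Fixed grey supply box, 100 (x) by 150 (y) by 67 mm high, around a brass terminal block of 46 x 70 mm with its flat top at z = 70 mm. Origin at the centre of its underside, z up. In the block is one vertical opening, 12.5 mm across plus a 2 mm chamfer. Fully home, the tester's shoulder rests on the brass top and its tip is at z = 34 mm.
- slot_mid (a point): Middle of the terminal's range, on the brass top; axes as the box. The opening lies at x = 0 and anywhere from y = -15 to +15 mm from here: this shift is NOT reported and must be seen or felt for (the block stays put when pushed gently). 22 mm down, the pin meets a stiff sliding contact that yields at about 6 N and stays where it is pushed.
- mug: Bystander: white ceramic mug, 82 mm across, 95 mm tall, origin at the centre of its underside.
- fluid_bottle: Bystander: small glass bottle with black cap, 28 mm across, 75 mm tall, origin at the centre of its underside.
- tape_dispenser: Bystander: green tape dispenser, 62 x 150 x 86 mm, long in its own y, origin at the centre of its underside.
- screwdriver: Bystander: blue screwdriver lying along its own x.
- gift_carton: Bystander: white carton, an 85 mm cube with a red band, origin at the centre of its underside.

How it is judged:
On the way, in this order (a step that is already met when the one before it is completed fails the run):
1. The yellow tester is out of the rack: its probe tip at least 110 mm above the table (height (world z) of yellow_tester above 0.11 m), for 0.1 s.
2. The yellow tester's probe is in the terminal opening: tip at least 12 mm below the brass top, tester upright within 0.15 rad (z of yellow_tester in the frame of supply_box between 0.02 and 0.058 m and x of yellow_tester in the frame of supply_box between -0.006 and 0.006 m and y of yellow_tester in the frame of supply_box between -0.02 and 0.02 m and angle between yellow_tester's own z axis and vertical below 0.15 rad), for 0.1 s.
At the end, for the whole second after the job is handed in: The yellow tester stands in the brass terminal's opening, fully home (its shoulder within 3 mm of the brass top, so the tip no higher than 37 mm above the box's underside), upright within 0.1 rad (6 deg), at rest and released (z of yellow_tester in the frame of supply_box between 0.025 and 0.037 m and x of yellow_tester in the frame of supply_box between -0.005 and 0.005 m and y of yellow_tester in the frame of supply_box between -0.02 and 0.02 m and angle between yellow_tester's own z axis and vertical below 0.1 rad and linear speed of yellow_tester below 0.02 m/s); the robot touches nothing.
It fails at once if The yellow tester is pressed on the supply box with more than 50 N (contact force between yellow_tester and supply_box above 50 N).
It fails at once if The blue or the red tester is moved more than 20 mm (distance of any of blue_tester, red_tester from where it was at the start of the episode above 0.02 m).
It fails at once if The mug, bottle, tape dispenser, screwdriver or carton is moved more than 30 mm (distance of any of mug, fluid_bottle, tape_dispenser, screwdriver, gift_carton from where it was at the start of the episode above 0.03 m).
It also fails if it takes over 67 s, if anything falls off the work surface, if the arm or the gripper's body presses on something with over 40 N, if the wrist force passes 120 N, or if a joint passes its speed limit or range.

### The arm

A 6-joint arm with a two-finger parallel gripper is mounted at the origin on the work surface. World frame = base frame: x ahead of the robot, y to its left, z up, the work surface at z = 0. Lengths are in m, angles in rad, forces in N, time in s.
With the tool pointing down it reaches from about 0.325 to 0.75 m from the base axis. Payload 7.6 kg.
Tool frame: the origin (TCP) lies midway between the tips of the shut fingers; the grasp point (between the pads) lies 19 mm behind it; z points along the fingers, y is the line along which they close (so a half turn about z gives the same grasp; the last joint's range is limited). The gripper opens to 85 mm and grips with 20 to 120 N. Pads are 22 mm wide; open, the fingers measure 114 mm over their backs; the gripper's body (76 mm by 85 mm) begins 54 mm behind the grasp point. The pads swing forward as they close: fully open they stand 13 mm farther back than shut.
Start: joints at [1.23, 0.052, 1.401, -0, 1.689, -0.07], TCP at [0.14, 0.506, 0.231] pointing down, gripper open.
Joint ranges: [-2.9, 2.9], [-0.91, 2.17], [0.12, 2.37], [-1.06, 4.2], [0.26, 2.73], [-2.93, 2.93]. Speed limits (rad/s): [2.57, 2.57, 3.01, 3.14, 3.14, 3.14].

### API

Orientations are given as a rotation vector (axis times angle).
In Python, from station import get_obs, camera, sign_off, outline_of gives the robot as it stands.
- The arm moves only by the tool servo_tool, never from a script. Its argument "increments" is a list of rows, each a list of 7 numbers: the shift along the tool's x, y, z normalised to -1 to 1, where 1 is 300 mm, then the turn, a rotation vector about the tool's x, y, z normalised to -1 to 1, where 1 is 90 degrees, then the opening, from 0 (shut) to 1 (fully open). A call has exactly 10 rows; each row is the pose to reach, as a shift and turn from the pose commanded when the call began, along the tool's axes at that moment; what a row does not reach only later rows make up. A row lasts 1/12 s, in which the tool goes at most 41.7 mm and 7.16 degrees, less where a joint would pass 70% of its speed; a pose out of reach is approached as far as the arm can. A call with a number of a shift or a turn outside -1 to 1 is refused whole. A call with a gripper value outside its range is refused whole. The fingers move at their own pace and stop on an object; the grip force is fixed at half the most. Time passes only in rows, so rows that repeat a pose let the fingers close, or fill a call up. It gives the time, the measured TCP pose, the force, the opening and the grip force at its end, in the units of the state.
- get_obs(): the state, without advancing time (a new reading comes with each control period).
- camera(name): name is "side" or "top" or "wrist"; returns a dict with "pixels" (480x640x3 uint8, blue, green, red), "z_map" (480x640 float32, m along the optical axis (not along the pixel's ray), 0 where there is no reading), "fov_y" (degrees; the focal length in pixels is half the picture's height over the tangent of half this angle, whatever the lens; pixels are square), "cx", "cy" (the principal point, pixels), "k1" (the pictures are not rectified: a ray, as slopes to the right and down, at radius r is drawn at 1 + k1 r^2 times it, then the intrinsics apply), "T" (4x4, takes a point from camera to world coordinates). Camera axes: x right, y down, z forward; pixel columns grow to the right and rows downward; lengths in m; the calibration is good to about 2 mm. A picture is of the moment at which its call begins.
- sign_off(): hands the job in; it is judged then, once.
Trained networks look in a picture, given as the dict that the camera call returned (one of the last four; its "shot" number tells which), for a name from the list of things; names that differ only in an ending like _2 or _b are one class to them, and where a whole thing is asked for, a point or a joint stands for the part that bears it (a point fixed in the world has none). Each returns a list of dicts, best first, with "score" (0 to 1); they miss things now and then, are a little off and sometimes report something else, mostly with a low value. They report only what shows in the picture. A call takes as long as a camera call.
- outline_of(label, picture): "mask" (480x640 bool, what is visible of it) and "box" ([left, top, width, height] in pixels, round what is visible of it).
The state is a dict: "t": time; "joint_pos": joint angles; "joint_vel": joint speeds; "joint_efforts": joint torques, N m; "eef_pos": TCP position; "orientation": TCP orientation; "force": force on the tool from outside, world axes, zero at the start; "moment": the same for the moment, N m; "width": opening from 0.0 (shut) to 1.0 (fully open); "gripper_force": force on a finger pad.
Only numpy, scipy, OpenCV 4.12 (cv2) and the standard library are available. Lean on these libraries where they do the work, as an engineer would, in place of code of your own. Each camera call takes 0.05 s, during which the arm holds its last target. There are 200 camera calls.

## Working session

There is one attempt and no reset: what is moved stays moved. The work goes in short steps, Python scripts to look and compute and a tool call to move; the robot and the scene stay as the last step left them, time stands still between calls to the robot, and variables do not carry over. Pictures are saved under pics/ and viewed, at most 10 in all, crops included, and the job is handed in when it is done.

Besides the shell and the picture viewer there is one more tool, called by a JSON object that holds its "method" and its "body", one argument or row to a line. servo_tool: Moves the arm, as the interface text tells. Scaled input: -1 to 1 covers 300 mm each way for a shift and 90 degrees each way for a turn. Its arguments: {"type":"object","properties":{"increments":{"type":"array","items":{"type":"array","items":{"type":"number"}}}},"required":["increments"]}

```bash
mkdir -p pics; cat > h.py <<'E'
import numpy as np,cv2
from scipy.spatial.transform import Rotation as R
from station import get_obs,camera,sign_off,outline_of
def K(c):
    f=240/np.tan(np.radians(c["fov_y"])/2); return np.array([[f,0,c["cx"]],[0,f,c["cy"]],[0,0,1.]]),np.array([c["k1"],0,0,0.])
def cloud(c,mask=None):
    k,d=K(c); z=c["z_map"]; m=z>0
    if mask is not None: m=m&mask
    v,u=np.nonzero(m); p=cv2.undistortPoints(np.stack([u,v],1).astype(float)[:,None],k,d)[:,0]
    zz=z[m][:,None]; P=np.hstack([p*zz,zz]); return P@c["T"][:3,:3].T+c["T"][:3,3],np.stack([u,v],1)
def proj(c,X):
    k,d=K(c); T=np.linalg.inv(c["T"]); P=np.atleast_2d(X)@T[:3,:3].T+T[:3,3]
    return cv2.projectPoints(P,np.zeros(3),np.zeros(3),k,d)[0][:,0]
def rel(pos,Rm,o=None):
    "normalised increment from current measured pose to target"
    o=o or get_obs(); R0=R.from_rotvec(o["orientation"])
    return np.round(np.r_[R0.inv().apply(np.array(pos)-o["eef_pos"])/.3,(R0.inv()*R.from_matrix(Rm)).as_rotvec()/(np.pi/2)],4)
E
python3 - <<'E'
from h import *
np.set_printoptions(precision=4,suppress=True)
o=get_obs();print({k:np.round(v,3) for k,v in o.items()})
ims=[]
for n in("side","top"):
    c=camera(n);cv2.imwrite(f"pics/{n}0.png",c["pixels"]);print(n,c["T"],c["fov_y"],c["k1"])
    for l in("yellow_tester","blue_tester","red_tester","rack","supply_box","mug","fluid_bottle","tape_dispenser","screwdriver","gift_carton"):
        for r in outline_of(l,c)[:1]:
            P,_=cloud(c,r["mask"])
            print(l,round(r["score"],2),r["box"],len(P),np.percentile(P,[5,50,95],axis=0).ravel() if len(P) else 0)
E
```

```text
{'t': np.float64(0.0), 'joint_pos': array([ 1.23 ,  0.053,  1.402,  0.   ,  1.689, -0.07 ]), 'joint_vel': array([-0.002, -0.003, -0.   , -0.001, -0.002, -0.   ]), 'joint_efforts': array([ -0.001, -38.167, -36.019,  -0.   ,   0.006,   0.   ]), 'eef_pos': array([0.14 , 0.506, 0.23 ]), 'orientation': array([-0.424, -3.113,  0.002]), 'force': array([-0.241, -0.302,  0.854]), 'moment': array([ 0.008, -0.034, -0.043]), 'gripper_force': np.float64(0.0), 'width': np.float64(0.998)}
side [[-0.9675 -0.1842  0.1734  0.41  ]
 [-0.253   0.7094 -0.6579  0.706 ]
 [-0.0019 -0.6803 -0.7329  0.8607]
 [ 0.      0.      0.      1.    ]] 55.28482284579537 0.008358910412418525
yellow_tester 0.96 [333.2, 278.9, 31.1, 27.0] 496 [0.4804 0.1554 0.1063 0.499  0.1758 0.143  0.5215 0.1796 0.165 ]
blue_tester 0.86 [340.9, 246.9, 27.6, 26.7] 420 [0.4875 0.0811 0.1098 0.5057 0.1002 0.1445 0.5276 0.1039 0.1653]
red_tester 0.58 [331.9, 310.5, 27.9, 24.0] 515 [0.4728 0.2308 0.1107 0.4914 0.2497 0.1463 0.5144 0.2536 0.1651]
rack 0.7 [293.3, 259.0, 58.2, 108.3] 3565 [0.5025 0.0896 0.0056 0.5451 0.208  0.0687 0.5961 0.26
[... 1137 characters left out ...]
k 0.7 [224.8, 228.2, 81.3, 39.4] 2422 [0.5051 0.0738 0.0041 0.5497 0.1634 0.0551 0.5968 0.2567 0.1157]
supply_box 0.79 [368.2, 230.9, 60.1, 40.3] 2194 [ 0.5039 -0.247   0.0302  0.5498 -0.1798  0.0669  0.5948 -0.1114  0.0719]
mug 0.7 [332.7, 158.3, 40.1, 40.8] 1049 [ 0.6971 -0.0852  0.0001  0.7422 -0.0454  0.0225  0.7746 -0.0075  0.0955]
tape_dispenser 0.57 [380.6, 153.8, 57.1, 37.6] 1294 [ 0.721  -0.2718  0.0169  0.7573 -0.2093  0.0322  0.796  -0.1491  0.0836]
screwdriver 0.64 [461.2, 271.6, 40.9, 48.0] 323 [ 0.3722 -0.4321  0.0137  0.4049 -0.3978  0.0231  0.4405 -0.3661  0.0279]
gift_carton 0.85 [151.0, 182.2, 45.1, 38.7] 1272 [0.6172 0.3871 0.0217 0.6589 0.4255 0.0834 0.7024 0.4696 0.0883]
```

```bash
python3 - <<'E'
import cv2,numpy as np
a=cv2.imread("pics/top0.png");b=cv2.imread("pics/side0.png")
A=cv2.resize(a[215:285,215:455],(800,233),interpolation=cv2.INTER_CUBIC)
B=cv2.resize(b[150:380,240:470],(360,360),interpolation=cv2.INTER_CUBIC)
B2=cv2.resize(b,(440,330));c=np.zeros((600,800,3),np.uint8);c[:233]=A;c[235:595,:360]=B;c[235:565,360:]=B2
cv2.imwrite("pics/m0.png",c)
E
```

```text
(no output)
```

View pics/m0.png

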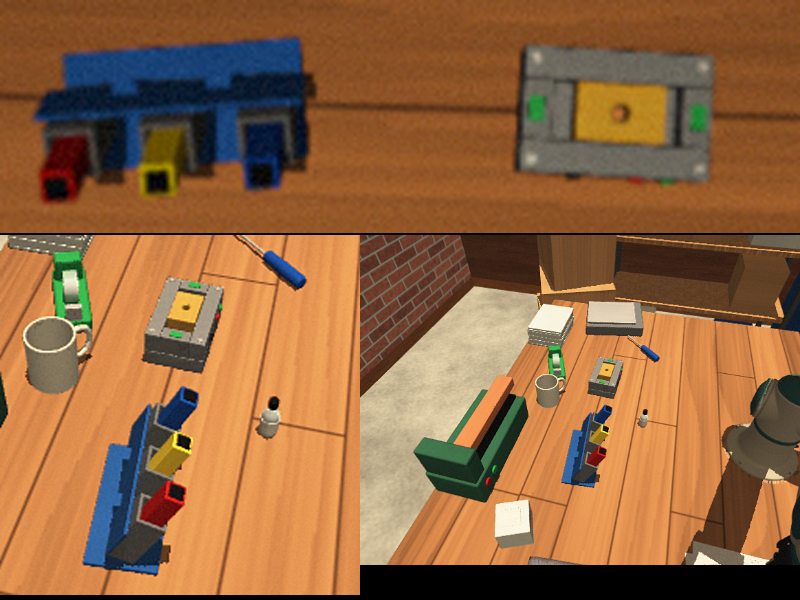

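```bash
cat >> h.py <<'E'
from scipy.optimize import least_squares
from scipy.ndimage import binary_erosion
def frame(psi,lean):
    "tester axes: columns x,y,z"
    return (R.from_euler("z",psi)*R.from_euler("y",-lean)).as_matrix()
def fit_tester(P,p0,half=(.013,.013)):
    "P surface points; params end centre xyz, psi, lean"
    def f(p):
        q=(P-p[:3])@frame(p[3],p[4]); d=np.abs(q+[0,0,.0575])-[.013,.013,.0575]
        return np.r_[np.where((d>0).any(1),np.linalg.norm(np.maximum(d,0),axis=1),d.max(1)),(p[4]-.42)*.02]
    return least_squares(f,p0,loss="soft_l1",f_scale=.002)
def box_fit(c):
    r=outline_of("supply_box",c)[0]; P,_=cloud(c,r["mask"]); P=P[(P[:,2]>.058)&(P[:,2]<.078)]
    (x,y),s,a=cv2.minAreaRect((P[:,:2]*1000).astype(np.float32)); return x,y,s,a,np.median(P[:,2])
def hole(c,guess,z=.07,rad=.02):
    "centroid of dark pixels near guess on plane z"
    k,d=K(c); h,w=480,640; v,u=np.mgrid[:h,:w]
    p=cv2.undistortPoints(np.stack([u.ravel(),v.ravel()],1).astype(float)[:,None],k,d)[:,0]
    D=np.c_[p,np.ones(len(p))]@c["T"][:3,:3].T; t=(z-c["T"][2,3])/D[:,2]; X=c["T"][:3,3]+D*t[:,None]
    m=(np.abs(X[:,:2]-guess)<[.015,.028]).all(1); g=c["pixels"].reshape(-1,3).max(1).astype(float)
    wt=np.where(m,np.clip(np.median(g[m])*.8-g,0,None),0)
    return (X*wt[:,None]).sum(0)/wt.sum(),wt.reshape(h,w)
E
python3 - <<'E'
from h import *
np.set_printoptions(precision=4,suppress=True)
s=camera("side");t=camera("top");w=camera("wrist")
for l,y in(("yellow_tester",.163),("blue_tester",.088),("red_tester",.237)):
    A=[]
    for n,c in(("s",s),("t",t)):
        P,_=cloud(c,outline_of(l,c)[0]["mask"]);P=P[P[:,2]>.115];A.append(P)
        r=fit_tester(P,[.49,y,.163,.1,.42]);print(l,n,r.x,np.median(abs(r.fun)))
    r=fit_tester(np.vstack(A),[.49,y,.163,.1,.42]);print(l,"both",r.x)
print(box_fit(t)); print(hole(t,[.55,-.18])[0])
o=get_obs();T=np.eye(4);T[:3,:3]=R.from_rotvec(o["orientation"]).as_matrix();T[:3,3]=o["eef_pos"];print(np.linalg.inv(T)@w["T"],w["fov_y"])
print(T)
E
```

```text
yellow_tester s [0.4871 0.1638 0.162  0.0969 0.4262] 0.0005767987575079027
yellow_tester t [0.4855 0.1646 0.1624 0.1028 0.4279] 0.0007110474809540529
yellow_tester both [0.4865 0.1639 0.1621 0.0995 0.4269]
blue_tester s [0.4944 0.0878 0.1622 0.0993 0.4235] 0.0006483426409566138
blue_tester t [0.493  0.0881 0.1625 0.099  0.4201] 0.0007027229395071017
blue_tester both [0.4937 0.0878 0.1623 0.0971 0.4236]
red_tester s [0.49  0.237 0.163 0.1   0.42 ] 0.0
red_tester t [0.4783 0.2376 0.1618 0.114  0.4267] 0.0008599446910348627
red_tester both [0.4783 0.2376 0.1618 0.114  0.4267]
(550.341552734375, -181.1800079345703, (148.42298889160156, 100.3734130859375), 87.89078521728516, np.float64(0.06745337279793506))
[ 0.5512 -0.1879  0.07  ]
[[-0.0009 -0.9521 -0.3058  0.0787]
 [ 1.     -0.0009 -0.0002 -0.0004]
 [-0.0001 -0.3058  0.9521 -0.1438]
 [ 0.      0.      0.      1.    ]] 58.94357696776113
[[-0.9636  0.2675  0.      0.1404]
 [ 0.2675  0.9636  0.0001  0.5059]
 [ 0.      0.0001 -1.      0.2313]
 [ 0.      0.      0.      1.    ]]
```

{"method": "servo_tool", "body": {
  "increments": [
    [-0.094,-0.095,-0.007,0,0,-0.024,1],
    [-0.188,-0.19,-0.014,0,0,-0.047,1],
    [-0.282,-0.285,-0.02,0,0,-0.07,1],
    [-0.376,-0.38,-0.028,0,0,-0.094,1],
    [-0.47,-0.475,-0.035,0,0,-0.118,1],
    [-0.564,-0.57,-0.042,0,0,-0.141,1],
    [-0.658,-0.665,-0.049,0,0,-0.165,1],
    [-0.752,-0.76,-0.056,0,0,-0.188,1],
    [-0.846,-0.855,-0.063,0,0,-0.212,1],
    [-0.94,-0.95,-0.07,0,0,-0.235,1]
  ]
}}

```text
t: 2.43
eef_pos: [0.3363, 0.154, 0.2527]
orientation: [-0.158, 3.136, 0.001]
force: [1.5, 0.7, -0.3]
width: 1.002
gripper_force: 0.0
```

```bash
python3 - <<'E'
from h import *
print(get_obs()["t"],get_obs()["eef_pos"],rel([.525,-.185,.25],frame(.0995,0)@np.diag([-1,1,-1])))
E
```

```text
2.4333 [0.33631507 0.15402151 0.2527371 ] [-5.1240e-01 -1.1875e+00  9.3000e-03  3.0000e-04  8.0000e-04  6.0000e-04]
```

{"method": "servo_tool", "body": {
  "increments": [
    [-0.05,-0.1,0,0,0,0,1],
    [-0.1,-0.2,0,0,0,0,1],
    [-0.15,-0.32,0,0,0,0,1],
    [-0.2,-0.44,0,0,0,0,1],
    [-0.26,-0.56,0,0,0,0,1],
    [-0.32,-0.68,0,0,0,0,1],
    [-0.38,-0.8,0,0,0,0,1],
    [-0.44,-0.9,0,0,0,0,1],
    [-0.48,-0.97,0,0,0,0,1],
    [-0.512,-1,0,0,0,0,1]
  ]
}}

```text
t: 3.27
eef_pos: [0.5189, -0.1305, 0.2516]
orientation: [0.15, -3.137, 0.0]
force: [0.1, 0.7, 0.1]
width: 0.997
gripper_force: 0.0
```

{"method": "servo_tool", "body": {
  "increments": [
    [0,-0.07,0,0,0,0,1],
    [0,-0.13,0,0,0,0,1],
    [0,-0.18,0,0,0,0,1],
    [0,-0.188,0,0,0,0,1],
    [0,-0.188,0,0,0,0,1],
    [0,-0.188,0,0,0,0,1],
    [0,-0.188,0,0,0,0,1],
    [0,-0.188,0,0,0,0,1],
    [0,-0.188,0,0,0,0,1],
    [0,-0.188,0,0,0,0,1]
  ]
}}

```text
t: 4.1
eef_pos: [0.5238, -0.1833, 0.2524]
orientation: [-0.155, 3.138, 0.0]
force: [-0.3, 0.2, 0.0]
width: 1.001
gripper_force: 0.0
```

```bash
python3 - <<'E'
from h import *
c=camera("wrist");cv2.imwrite("pics/w1.png",c["pixels"])
print(get_obs()["eef_pos"],box_fit(c))
h,w=hole(c,[.551,-.184]);print(h,proj(c,h))
P,_=cloud(c);m=np.linalg.norm(P[:,:2]-h[:2],axis=1)<.02;print(np.percentile(P[m,2],[1,10,50,90]))
d=P[m&(P[:,2]<.055)&(P[:,2]>0)];print(len(d),d.mean(0) if len(d) else 0)
b=P[(np.abs(P[:,:2]-[.5503,-.182])<[.04,.06]).all(1)&(P[:,2]>.0685)&(P[:,2]<.08)]
print(len(b),np.percentile(b,[1,99],axis=0))
c=camera("top");print(hole(c,[.551,-.184])[0],get_obs()["t"])
E
```

```text
[ 0.52379044 -0.1833936   0.25238423] (550.0363159179688, -182.84140014648438, (150.54249572753906, 100.39620971679688), 87.82322692871094, np.float64(0.06836252130228782))
[ 0.55046162 -0.18458459  0.07      ] [[315.33585533 239.855023  ]]
[0.04841399 0.0687224  0.07094333 0.07188558]
95 [ 0.55391716 -0.18547897  0.04996867]
6598 [[ 0.51135407 -0.24037791  0.06852265]
 [ 0.58896971 -0.12331189  0.0726489 ]]
[ 0.55101349 -0.17054661  0.07      ] 4.25
```

View pics/w1.png

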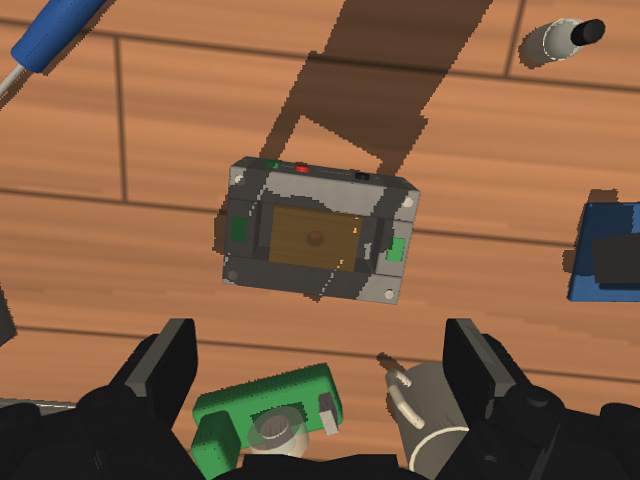

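```bash
python3 - <<'E'
from h import *
c=camera("wrist")
x=c["pixels"][195:285,220:425];cv2.imwrite("pics/w2.png",cv2.resize(x,(800,351),interpolation=cv2.INTER_CUBIC))
k,d=K(c)
def pt(u,v,z):
    p=cv2.undistortPoints(np.array([[[u,v]]],float),k,d)[0,0];D=c["T"][:3,:3]@[p[0],p[1],1];return c["T"][:3,3]+D*(z-c["T"][2,3])/D[2]
for q in [(232,165),(418,190),(400,302),(224,283)]: print(q,pt(*q,.067))
for q in [(314.5,238),(272,206),(362,215),(355,272),(268,262)]: print(q,pt(*q,.07))
g=c["pixels"].max(2)[228:250,300:330];print(g)
E
```

```text
(232, 165) [ 0.49739114 -0.25426286  0.067     ]
(418, 190) [ 0.50267537 -0.10869688  0.067     ]
(400, 302) [ 0.59972671 -0.10772236  0.067     ]
(224, 283) [ 0.59670397 -0.25755609  0.067     ]
(314.5, 238) [ 0.54887059 -0.185705    0.07      ]
(272, 206) [ 0.52584871 -0.22142451  0.07      ]
(362, 215) [ 0.52618934 -0.15007481  0.07      ]
(355, 272) [ 0.57496647 -0.14962422  0.07      ]
(268, 262) [ 0.57314393 -0.22171329  0.07      ]
[[ 95  95  95  94  95  95  94  94  93  93  94  94  94  94  95  94  95  95
   94  94  95  95  95  95  96  97  95  96  96  96]
 [ 95  95  95  95  95  95  95  95  95  95  94  95  95  95  95  94  93  95
   94  94  94  93  94  95  93  95  95  94  95  95]
 [ 96  97  97  96  96  95  95  95  95  95  95  95  94  92  91  90  93  93
   94  94  94  94  94  94  94  94  94  94  94  94]
 [ 96  95  95  96  96  90  95  96  97  96  92  89  85  83  82  83  82  84
   85  89  93  94  94  93  93  94  95  94  93  94]
 [ 93  94  94  94  95  95  95  94  95  91  85  84  87  92  94  94  89  88
   86  83  86  93  95  94  95  95  94  95  95  94]
 [ 92  92  92  92  92  92  93  9
[... 1393 characters left out ...]
 78  78  79  79  78  79
   78  77  79  85  88  88  90  91  91  91  91  90]
 [ 98  96  96  97  96  98  96  93  93  93  87  81  78  76  78  77  77  77
   77  82  90  91  90  92  95  94  94  93  92  92]
 [ 98  98  97  98  97  98  98  95  94  95  95  93  87  86  81  80  80  84
   86  91  93  91  93  95  96  95  95  94  94  94]
 [ 95  96  97  96  96  96  97  96  96  95  95  95  95  96  96  96  96  96
   95  94  95  94  95  96  95  96  96  96  95  95]
 [ 97  96  97  96  96  95  95  96  96  94  92  95  95  96  95  95  95  94
   95  94  95  96  96  97  96  95  95  95  95  97]
 [ 95  96  96  90  87  93  92  94  95  96  96  95  95  94  94  93  94  94
   94  95  96  95  96  95  96  96  96  96  95  96]]
```

View pics/w2.png

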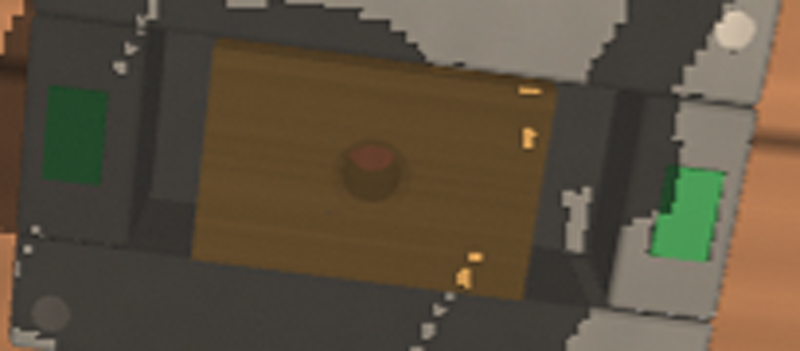

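```bash
cat >> h.py <<'E'
M=np.diag([-1,1,-1])
E=np.array([.4868,.1642,.162]);PSI,LEAN=.0995,.425
A=frame(PSI,LEAN)[:,2]; RG=frame(PSI,LEAN)@M
E
python3 - <<'E'
from h import *
print(get_obs()["t"],rel(E-.046*A+.13*A,RG))
E
```

```text
4.3 [ 1.2410e-01  1.1658e+00  4.6000e-02 -1.0000e-04 -2.7050e-01 -6.0000e-04]
```

{"method": "servo_tool", "body": {
  "increments": [
    [0.01,0.1,0,0,0,0,0.65],
    [0.02,0.2,0,0,0,0,0.65],
    [0.04,0.32,0,0,0,0,0.65],
    [0.05,0.44,0,0,0,0,0.65],
    [0.06,0.56,0,0,0,0,0.65],
    [0.08,0.68,0,0,0,0,0.65],
    [0.09,0.8,0,0,0,0,0.65],
    [0.1,0.9,0,0,0,0,0.65],
    [0.11,0.97,0,0,0,0,0.65],
    [0.12,1,0,0,0,0,0.65]
  ]
}}

```text
t: 5.13
eef_pos: [0.4578, 0.1136, 0.2524]
orientation: [-0.159, 3.137, 0.001]
force: [-0.0, -0.3, 0.0]
width: 0.652
gripper_force: 0.0
```

{"method": "servo_tool", "body": {
  "increments": [
    [0,0.05,0,0,-0.03,0,0.65],
    [0,0.1,0.01,0,-0.08,0,0.65],
    [0,0.14,0.02,0,-0.13,0,0.65],
    [0,0.16,0.03,0,-0.18,0,0.65],
    [0,0.166,0.04,0,-0.23,0,0.65],
    [0,0.166,0.045,0,-0.27,0,0.65],
    [0,0.166,0.045,0,-0.27,0,0.65],
    [0,0.166,0.045,0,-0.27,0,0.65],
    [0,0.166,0.045,0,-0.27,0,0.65],
    [0,0.166,0.045,0,-0.27,0,0.65]
  ]
}}

```text
t: 5.97
eef_pos: [0.4542, 0.1605, 0.2393]
orientation: [-0.133, 2.715, 0.029]
force: [0.9, -0.2, 0.7]
width: 0.65
gripper_force: 0.0
```

```bash
python3 - <<'E'
from h import *
np.set_printoptions(precision=4,suppress=True)
c=camera("wrist")
r=outline_of("yellow_tester",c);print(len(r))
Q=[E+frame(PSI,LEAN)@[x,y,z] for z in(0,-.05) for x in(-.013,.013) for y in(-.013,.013)]
im=c["pixels"].copy()
for u,v in proj(c,Q): cv2.circle(im,(int(u),int(v)),3,(255,0,255),1)
cv2.imwrite("pics/w3.png",im)
if r:
    print(r[0]["score"],r[0]["box"]);P,_=cloud(c,r[0]["mask"]);P=P[P[:,2]>.12];f=fit_tester(P,[*E,PSI,LEAN]);print(len(P),f.x,np.median(abs(f.fun)))
o=get_obs();print(o["t"],o["width"],rel(E-.046*A,RG))
E
```

```text
1
0.9 [296.7, 199.3, 49.2, 68.7]
2650 [0.4861 0.1632 0.1636 0.0979 0.417 ] 0.0005078931928219049
6.0667 0.6483570810515129 [ 0.0053  0.0014  0.4325 -0.0005 -0.001  -0.001 ]
```

View pics/w3.png

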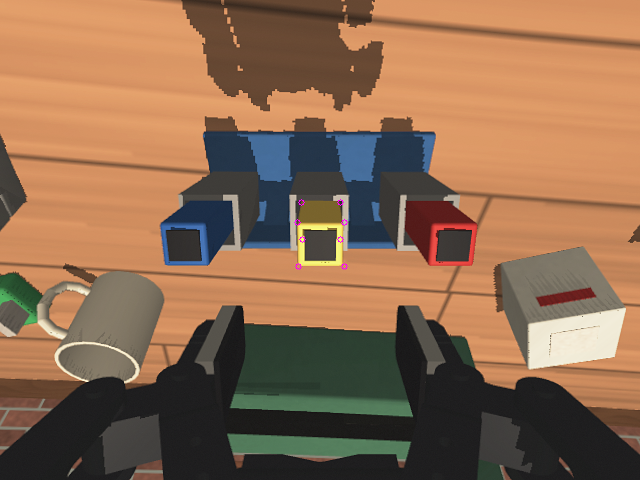

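{"method": "servo_tool", "body": {
  "increments": [
    [0.002,0.0,0.06,0,0,0,0.65],
    [0.003,0.0,0.12,0,0,0,0.65],
    [0.004,0.0,0.18,0,0,0,0.65],
    [0.005,0.0,0.24,0,0,0,0.65],
    [0.005,0.0,0.3,0,0,0,0.65],
    [0.005,0.0,0.35,0,0,0,0.65],
    [0.005,0.0,0.4,0,0,0,0.65],
    [0.005,0.0,0.43,0,0,0,0.65],
    [0.005,0.0,0.43,0,0,0,0.65],
    [0.005,0.0,0.43,0,0,0,0.65]
  ]
}}

```text
t: 6.9
eef_pos: [0.5051, 0.1658, 0.1205]
orientation: [-0.133, 2.716, 0.029]
force: [-0.1, -0.1, 0.4]
width: 0.652
gripper_force: 0.0
```

{"method": "servo_tool", "body": {
  "increments": [
    [0,0,0,0,0,0,0],
    [0,0,0,0,0,0,0],
    [0,0,0,0,0,0,0],
    [0,0,0,0,0,0,0],
    [0,0,0,0,0,0,0],
    [0,0,0,0,0,0,0],
    [0,0,0,0,0,0,0],
    [0,0,0,0,0,0,0],
    [0,0,0,0,0,0,0],
    [0,0,0,0,0,0,0]
  ]
}}

```text
t: 7.73
eef_pos: [0.5055, 0.1661, 0.1219]
orientation: [-0.134, 2.713, 0.029]
force: [-3.6, -1.6, 5.6]
width: 0.296
gripper_force: 58.7
```

{"method": "servo_tool", "body": {
  "increments": [
    [0,0,-0.03,0,0,0,0],
    [0,0,-0.08,0,0,0,0],
    [0,0,-0.13,0,0,0,0],
    [0,0,-0.19,0,0,0,0],
    [0,0,-0.25,0,0,0,0],
    [0,0,-0.31,0,0,0,0],
    [0,0,-0.37,0,0,0,0],
    [0,0,-0.43,0,0,0,0],
    [0,0,-0.49,0,0,0,0],
    [0,0,-0.53,0,0,0,0]
  ]
}}

```text
t: 8.57
eef_pos: [0.4394, 0.1595, 0.2672]
orientation: [-0.133, 2.713, 0.03]
force: [0.9, -0.7, -1.4]
width: 0.298
gripper_force: 59.9
```

```bash
python3 - <<'E'
from h import *
o=get_obs();print(o["t"],o["eef_pos"],o["width"],o["force"])
# upright, over hole with tip ~30mm above brass: TCP at tester z=.105
print(rel([.5497,-.1855,.07+.035+.105],frame(PSI,0)@M))
print(rel([.5,.1,.29],frame(PSI,0)@M))
E
```

```text
8.5667 [0.43935913 0.15945292 0.26721951] 0.29771342935761774 [ 0.93705456 -0.73489746 -1.37670943]
[-1.5200e-01 -1.1805e+00  2.7760e-01  2.0000e-04  2.7090e-01 -7.0000e-04]
[-1.969e-01 -2.170e-01  5.700e-03  2.000e-04  2.709e-01 -7.000e-04]
```

{"method": "servo_tool", "body": {
  "increments": [
    [-0.03,0,-0.07,0,0.02,0,0],
    [-0.062,-0.04,-0.137,0,0.06,0,0],
    [-0.064,-0.12,-0.137,0,0.1,0,0],
    [-0.066,-0.23,-0.135,0,0.15,0,0],
    [-0.068,-0.35,-0.133,0,0.2,0,0],
    [-0.07,-0.47,-0.131,0,0.25,0,0],
    [-0.072,-0.59,-0.129,0,0.271,0,0],
    [-0.074,-0.7,-0.127,0,0.271,0,0],
    [-0.074,-0.8,-0.125,0,0.271,0,0],
    [-0.074,-0.873,-0.124,0,0.271,0,0]
  ]
}}

```text
t: 9.4
eef_pos: [0.4703, -0.1031, 0.3079]
orientation: [0.152, -3.135, -0.0]
force: [0.2, 0.3, -1.6]
width: 0.297
gripper_force: 60.0
```

```bash
python3 - <<'E'
from h import *
o=get_obs();print(o["t"],o["eef_pos"],o["width"],o["force"])
print(rel([.5497,-.1855,.07+.035+.105],frame(PSI,0)@M))
E
```

```text
9.4 [ 0.47033356 -0.10305289  0.30790795] 0.29679969661367794 [ 0.19005355  0.33414477 -1.56931422]
[-2.377e-01 -2.992e-01  3.256e-01  2.000e-04 -1.800e-03 -1.800e-03]
```

{"method": "servo_tool", "body": {
  "increments": [
    [-0.05,-0.05,0.03,0,0,0,0],
    [-0.1,-0.12,0.07,0,0,0,0],
    [-0.15,-0.18,0.12,0,0,0,0],
    [-0.19,-0.24,0.17,0,-0.001,-0.001,0],
    [-0.22,-0.28,0.22,0,-0.002,-0.002,0],
    [-0.238,-0.299,0.27,0,-0.002,-0.002,0],
    [-0.238,-0.299,0.31,0,-0.002,-0.002,0],
    [-0.238,-0.299,0.325,0,-0.002,-0.002,0],
    [-0.238,-0.299,0.325,0,-0.002,-0.002,0],
    [-0.238,-0.299,0.325,0,-0.002,-0.002,0]
  ]
}}

```text
t: 10.23
eef_pos: [0.5501, -0.1825, 0.2117]
orientation: [-0.16, 3.135, -0.0]
force: [0.3, -0.6, -0.5]
width: 0.303
gripper_force: 60.0
```

```bash
python3 - <<'E'
from h import *
np.set_printoptions(precision=4,suppress=True)
o=get_obs();print(o["t"],o["eef_pos"])
out=np.zeros((400,800,3),np.uint8)
for i,n in enumerate(("side","wrist")):
    c=camera(n);r=outline_of("yellow_tester",c);print(n,[(q["score"],q["box"]) for q in r[:1]])
    if r:
        P,_=cloud(c,r[0]["mask"]);print(len(P),np.percentile(P,[2,50,98],axis=0))
        H=P[(P[:,2]>.145)&(P[:,2]<.26)]
        if len(H)>50:
            f=fit_tester(H,[.5497,-.1855,.256,PSI,0]);print(f.x)
    u,v=proj(c,[.5497,-.1855,.13])[0];s=60 if n=="side" else 110
    u,v=int(u),int(np.clip(v,s,479-s)); im=c["pixels"][v-s:v+s,u-s:u+s];out[:,400*i:400*i+400]=cv2.resize(im,(400,400),interpolation=cv2.INTER_CUBIC);print(n,u,v,s)
cv2.imwrite("pics/c4.png",out)
E
```

```text
10.2333 [ 0.5501 -0.1825  0.2117]
side [(0.81, [353.6, 151.8, 14.3, 34.5])]
285 [[ 0.5363 -0.1822  0.1132]
 [ 0.5485 -0.1699  0.1735]
 [ 0.5613 -0.1661  0.215 ]]
[ 0.5514 -0.1823  0.2606  0.064  -0.0112]
side 360 177 60
wrist [(0.67, [272.0, 227.0, 99.1, 204.9])]
15738 [[ 0.5351 -0.1964  0.1538]
 [ 0.5373 -0.1841  0.2523]
 [ 0.5593 -0.1716  0.2597]]
[ 0.5493 -0.1835  0.2585  0.1035 -0.0013]
wrist 315 247 110
```

View pics/c4.png

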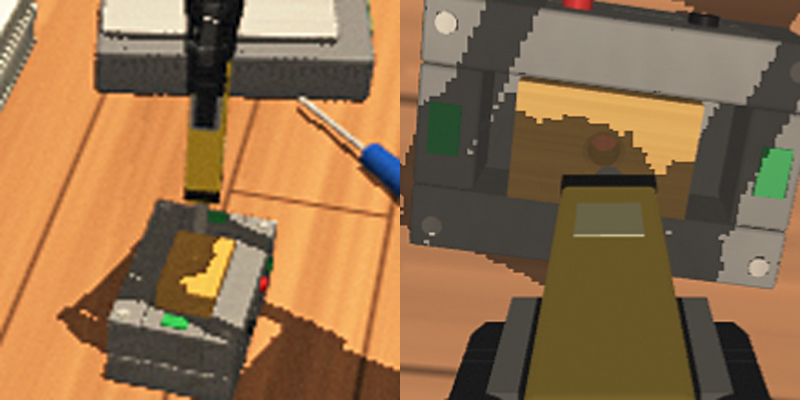

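```bash
cat >> h.py <<'E'
def pt(c,u,v,z):
    k,d=K(c);p=cv2.undistortPoints(np.array([[[u,v]]],float),k,d)[0,0];D=c["T"][:3,:3]@[p[0],p[1],1];return c["T"][:3,3]+D*(z-c["T"][2,3])/D[2]
E
python3 - <<'E'
from h import *
c=camera("wrist");print(pt(c,316.1,218.4,.07),pt(c,318.9,230,.1075),proj(c,[[.5493,-.1835,.1075],[.5497,-.1855,.07]]))
o=get_obs();print(o["t"],o["eef_pos"],rel([.5497,-.1855,.2105],frame(PSI,0)@M))
r=outline_of("yellow_tester",c)
if r:
    P,_=cloud(c,r[0]["mask"]);H=P[(P[:,2]>.15)];print(fit_tester(H,[.5497,-.1855,.256,PSI,0]).x)
cv2.imwrite("pics/w5.png",cv2.resize(c["pixels"][190:260,265:370],(800,533),interpolation=cv2.INTER_CUBIC))
E
```

```text
[ 0.54903647 -0.18598071  0.07      ] [ 0.54599298 -0.18422612  0.1075    ] [[319.53872932 235.25724218]
 [316.6931372  219.38281274]]
10.4833 [ 0.55045697 -0.18283044  0.21203084] [ 0.0034 -0.0086  0.0051 -0.0005  0.002   0.0015]
[ 0.54932353 -0.18336048  0.25821259  0.10029902 -0.0016666 ]
```

View pics/w5.png

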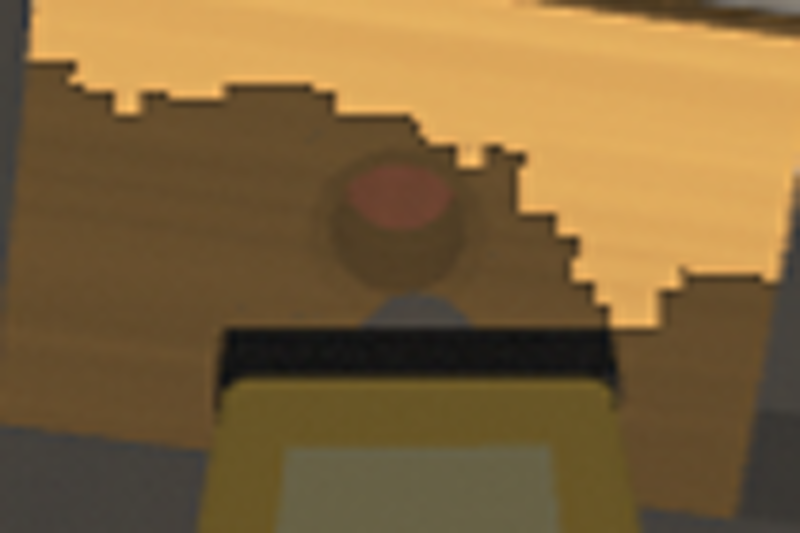

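{"method": "servo_tool", "body": {
  "increments": [
    [0,-0.004,0.02,0,0,0,0],
    [0,-0.006,0.04,0,0,0,0],
    [0,-0.006,0.06,0,0,0,0],
    [0,-0.006,0.08,0,0,0,0],
    [0,-0.006,0.1,0,0,0,0],
    [0,-0.006,0.115,0,0,0,0],
    [0,-0.006,0.12,0,0,0,0],
    [0,-0.006,0.125,0,0,0,0],
    [0,-0.006,0.125,0,0,0,0],
    [0,-0.006,0.125,0,0,0,0]
  ]
}}

```text
t: 11.37
eef_pos: [0.5506, -0.1848, 0.1736]
orientation: [-0.159, 3.136, 0.0]
force: [1.0, 0.6, -1.7]
width: 0.299
gripper_force: 60.0
```

{"method": "servo_tool", "body": {
  "increments": [
    [0,0,0.002,0,0,0,0],
    [0,0,0.004,0,0,0,0],
    [0,0,0.006,0,0,0,0],
    [0,0,0.008,0,0,0,0],
    [0,0,0.01,0,0,0,0],
    [0,0,0.012,0,0,0,0],
    [0,0,0.014,0,0,0,0],
    [0,0,0.014,0,0,0,0],
    [0,0,0.014,0,0,0,0],
    [0,0,0.014,0,0,0,0]
  ]
}}

```text
t: 12.2
eef_pos: [0.5505, -0.1847, 0.1693]
orientation: [-0.159, 3.136, 0.0]
force: [0.1, 0.9, -0.7]
width: 0.297
gripper_force: 60.0
```

{"method": "servo_tool", "body": {
  "increments": [
    [0,0,0.003,0,0,0,0],
    [0,0,0.006,0,0,0,0],
    [0,0,0.009,0,0,0,0],
    [0,0,0.012,0,0,0,0],
    [0,0,0.015,0,0,0,0],
    [0,0,0.018,0,0,0,0],
    [0,0,0.021,0,0,0,0],
    [0,0,0.021,0,0,0,0],
    [0,0,0.021,0,0,0,0],
    [0,0,0.021,0,0,0,0]
  ]
}}

```text
t: 13.03
eef_pos: [0.5506, -0.1847, 0.163]
orientation: [-0.159, 3.136, 0.0]
force: [-0.1, 0.5, -1.1]
width: 0.298
gripper_force: 60.0
```

{"method": "servo_tool", "body": {
  "increments": [
    [0,0,0.006,0,0,0,0],
    [0,0,0.012,0,0,0,0],
    [0,0,0.018,0,0,0,0],
    [0,0,0.024,0,0,0,0],
    [0,0,0.03,0,0,0,0],
    [0,0,0.034,0,0,0,0],
    [0,0,0.038,0,0,0,0],
    [0,0,0.04,0,0,0,0],
    [0,0,0.04,0,0,0,0],
    [0,0,0.04,0,0,0,0]
  ]
}}

```text
t: 13.87
eef_pos: [0.5507, -0.1847, 0.1513]
orientation: [-0.159, 3.135, -0.0]
force: [-1.0, 1.0, 4.4]
width: 0.297
gripper_force: 60.8
```

{"method": "servo_tool", "body": {
  "increments": [
    [0,0,0.003,0,0,0,0],
    [0,0,0.006,0,0,0,0],
    [0,0,0.009,0,0,0,0],
    [0,0,0.012,0,0,0,0],
    [0,0,0.015,0,0,0,0],
    [0,0,0.018,0,0,0,0],
    [0,0,0.021,0,0,0,0],
    [0,0,0.021,0,0,0,0],
    [0,0,0.021,0,0,0,0],
    [0,0,0.021,0,0,0,0]
  ]
}}

```text
t: 14.7
eef_pos: [0.5506, -0.1847, 0.1444]
orientation: [-0.159, 3.136, 0.0]
force: [-0.5, 0.9, 2.9]
width: 0.298
gripper_force: 60.5
```

{"method": "servo_tool", "body": {
  "increments": [
    [0,0,0.002,0,0,0,0],
    [0,0,0.004,0,0,0,0],
    [0,0,0.006,0,0,0,0],
    [0,0,0.008,0,0,0,0],
    [0,0,0.01,0,0,0,0],
    [0,0,0.012,0,0,0,0],
    [0,0,0.014,0,0,0,0],
    [0,0,0.016,0,0,0,0],
    [0,0,0.016,0,0,0,0],
    [0,0,0.016,0,0,0,0]
  ]
}}

```text
t: 15.53
eef_pos: [0.5507, -0.1848, 0.1411]
orientation: [-0.159, 3.135, -0.0]
force: [-2.6, 0.8, 10.5]
width: 0.292
gripper_force: 61.7
```

{"method": "servo_tool", "body": {
  "increments": [
    [0,0,0.001,0,0,0,0],
    [0,0,0.002,0,0,0,0],
    [0,0,0.003,0,0,0,0],
    [0,0,0.004,0,0,0,0],
    [0,0,0.004,0,0,0,0],
    [0,0,0.004,0,0,0,0],
    [0,0,0.004,0,0,0,0],
    [0,0,0.004,0,0,0,0],
    [0,0,0.004,0,0,0,0],
    [0,0,0.004,0,0,0,0]
  ]
}}

```text
t: 16.37
eef_pos: [0.5509, -0.1848, 0.1411]
orientation: [-0.159, 3.134, -0.001]
force: [-4.8, 2.6, 16.9]
width: 0.296
gripper_force: 62.3
```

{"method": "servo_tool", "body": {
  "increments": [
    [0,0,0.001,0,0,0,0],
    [0,0,0.002,0,0,0,0],
    [0,0,0.003,0,0,0,0],
    [0,0,0.004,0,0,0,0],
    [0,0,0.004,0,0,0,0],
    [0,0,0.004,0,0,0,0],
    [0,0,0.004,0,0,0,0],
    [0,0,0.004,0,0,0,0],
    [0,0,0.004,0,0,0,0],
    [0,0,0.004,0,0,0,0]
  ]
}}

```text
t: 17.2
eef_pos: [0.551, -0.1848, 0.141]
orientation: [-0.159, 3.133, -0.001]
force: [-7.6, 3.8, 22.2]
width: 0.297
gripper_force: 63.0
```

```bash
python3 - <<'E'
from h import *
np.set_printoptions(precision=4,suppress=True)
out=np.zeros((400,800,3),np.uint8)
for i,n in enumerate(("side","wrist")):
    c=camera(n);r=outline_of("yellow_tester",c)
    if r:
        P,_=cloud(c,r[0]["mask"]);H=P[(P[:,2]>.08)]
        f=fit_tester(H,[.5497,-.1855,.186,PSI,0]);print(n,len(H),f.x)
    u,v=proj(c,[.5497,-.1855,.09])[0];s=50 if n=="side" else 100
    u,v=int(u),int(np.clip(v,s,479-s)); out[:,400*i:400*i+400]=cv2.resize(c["pixels"][v-s:v+s,u-s:u+s],(400,400),interpolation=cv2.INTER_CUBIC)
cv2.imwrite("pics/c6.png",out)
E
```

```text
side 208 [ 0.5513 -0.1848  0.171   0.0688 -0.0071]
wrist 15674 [ 0.5499 -0.1853  0.187   0.1014 -0.007 ]
```

View pics/c6.png

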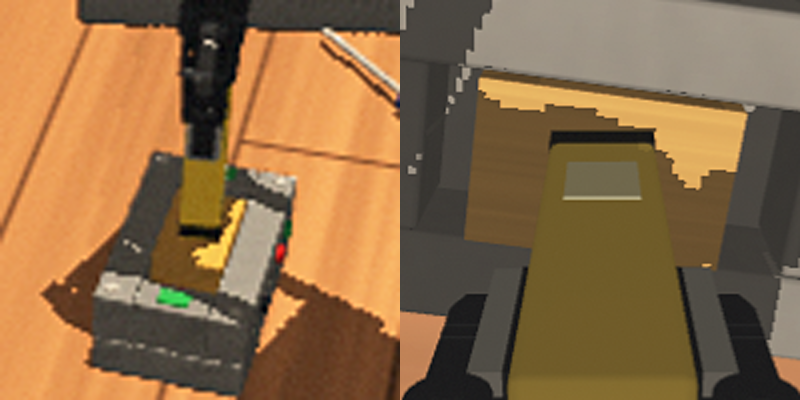

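{"method": "servo_tool", "body": {
  "increments": [
    [0,0,-0.003,0,0,0,0],
    [0,0,-0.006,0,0,0,0],
    [0,0,-0.008,0,0,0,0],
    [0,0,-0.008,0,0,0,0.4],
    [0,0,-0.008,0,0,0,0.5],
    [0,0,-0.008,0,0,0,0.65],
    [0,0,-0.008,0,0,0,0.65],
    [0,0,-0.008,0,0,0,0.65],
    [0,0,-0.008,0,0,0,0.65],
    [0,0,-0.008,0,0,0,0.65]
  ]
}}

```text
t: 18.23
eef_pos: [0.5505, -0.1847, 0.1396]
orientation: [-0.159, 3.136, 0.0]
force: [-0.7, 0.3, 0.6]
width: 0.655
gripper_force: 0.0
```

{"method": "servo_tool", "body": {
  "increments": [
    [0,0,-0.03,0,0,0,0.65],
    [0,0,-0.07,0,0,0,0.65],
    [0,0,-0.12,0,0,0,0.65],
    [0,0,-0.17,0,0,0,0.65],
    [0,0,-0.22,0,0,0,0.65],
    [0,0,-0.27,0,0,0,0.65],
    [0,0,-0.32,0,0,0,0.65],
    [0,0,-0.37,0,0,0,0.65],
    [0,0,-0.4,0,0,0,0.65],
    [0,0,-0.4,0,0,0,0.65]
  ]
}}

```text
t: 19.07
eef_pos: [0.5511, -0.1851, 0.2636]
orientation: [-0.159, 3.131, -0.004]
force: [0.8, -0.5, 0.3]
width: 0.648
gripper_force: 0.0
```

```bash
python3 - <<'E'
from h import *
np.set_printoptions(precision=4,suppress=True)
out=np.zeros((400,800,3),np.uint8)
for i,n in enumerate(("side","wrist","top")):
    c=camera(n);r=outline_of("yellow_tester",c)
    if r:
        P,_=cloud(c,r[0]["mask"]);H=P[(P[:,2]>.08)]
        f=fit_tester(H,[.5497,-.1855,.186,PSI,0]);print(n,len(H),f.x,np.percentile(H[:,2],98))
    if n=="top":
        b=P
        Q,_=cloud(c);m=(np.abs(Q[:,:2]-[.55,-.185])<.009).all(1);print("top end z",np.median(Q[m,2]));continue
    u,v=proj(c,[.5497,-.1855,.11])[0];s=50 if n=="side" else 100
    u,v=int(u),int(np.clip(v,s,479-s)); out[:,400*i:400*i+400]=cv2.resize(c["pixels"][v-s:v+s,u-s:u+s],(400,400),interpolation=cv2.INTER_CUBIC)
    if n=="wrist":
        Q,_=cloud(c);m=(np.abs(Q[:,:2]-[.55,-.185])<.009).all(1);print("end z",np.median(Q[m,2]),"brass",np.median(Q[(np.abs(Q[:,:2]-[.54,-.21])<[.008,.006]).all(1),2]))
cv2.imwrite("pics/c7.png",out)
E
```

```text
side 422 [ 0.5511 -0.1851  0.1859  0.0869 -0.0026] 0.18732523377620477
wrist 3602 [ 0.5499 -0.1854  0.1871  0.1003 -0.0027] 0.18853696912822346
end z 0.18767228163443408 brass 0.3352238823689858
top end z 0.580878208579315
```

View pics/c7.png

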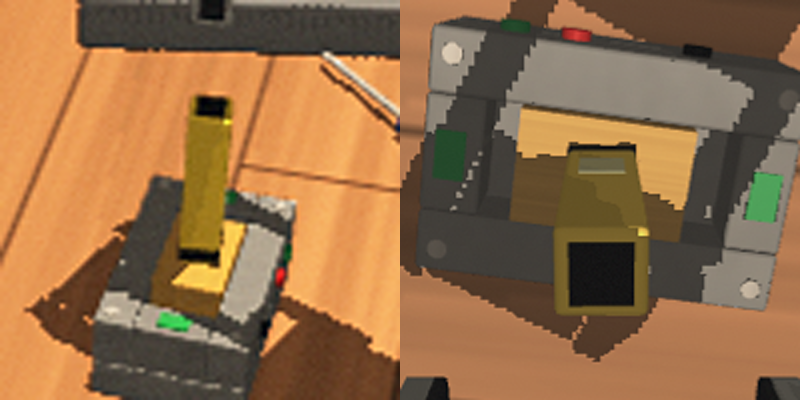

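```bash
python3 - <<'E'
from h import *
for n in("wrist","side"):
  for k in range(3):
    c=camera(n);Q,uv=cloud(c);hsv=cv2.cvtColor(c["pixels"],cv2.COLOR_BGR2HSV)[uv[:,1],uv[:,0]]
    m=(np.abs(Q[:,:2]-[.55,-.1855])<[.019,.03]).all(1)&(hsv[:,1]>120)&(np.abs(Q[:,2]-.07)<.006)&(np.abs(Q[:,1]+.1855)>.017)
    e=(np.abs(Q[:,:2]-[.55,-.1855])<.009).all(1)&(Q[:,2]>.17)&(Q[:,2]<.2)&(hsv[:,2]<70)
    f=(np.abs(Q[:,:2]-[.55,-.1855])<[.045,.07]).all(1)&(np.abs(Q[:,2]-.0665)<.004)&(hsv[:,1]<50)
    print(n,m.sum(),np.median(Q[m,2]),e.sum(),np.median(Q[e,2]),f.sum(),np.median(Q[f,2]),"gap",np.median(Q[e,2])-np.median(Q[m,2])-.115)
E
```

```text
wrist 1463 0.0711256084379206 987 0.18770477929724697 9885 0.0681217967779284 gap 0.0015791708593263648
wrist 1463 0.07109975256004158 992 0.1876814057476912 9888 0.0681005693832682 gap 0.0015816531876496204
wrist 1471 0.07118048166333607 995 0.18767521073480709 9874 0.06811346508676533 gap 0.0014947290714710099
side 61 0.07038406301309019 31 0.18629211230220388 434 0.06693626952143089 gap 0.0009080492891136854
side 64 0.06999729992912035 32 0.18636898230723464 434 0.06678452655857453 gap 0.001371682378114289
side 63 0.07005026052487495 29 0.18635178014994846 410 0.0669496263205751 gap 0.0013015196250735078
```

```bash
python3 -c "
from station import *
print(sign_off())"
```

```text
the job is handed in; nothing more can be done
None
```

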